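# Feed one busbar washer to the kit bin

### The arm

A 6-joint arm with a two-finger parallel gripper is mounted at the origin on the work surface. World frame = base frame: x ahead of the robot, y to its left, z up, the work surface at z = 0. Lengths are in m, angles in rad, forces in N, time in s.
With the tool pointing down it reaches from about 0.25 to 0.775 m from the base axis. Payload 4 kg.
Tool frame: the origin (TCP) lies at the very end of the fingers, on their centre line; the grasp point (between the pads) lies 19 mm behind it; y points along the fingers, x is the direction in which the jaws open and shut, and the axes are right-handed (so a half turn about y gives the same grasp; the last joint's range is limited). The gripper opens to 94 mm and grips with 3 to 60 N. Pads are 16 mm wide; open, the fingers measure 119 mm over their backs; the gripper's body (75 mm by 177 mm) begins 78 mm behind the grasp point.
Start: joints at [1.132, 0.087, 1.371, -0, 1.684, -0.103], TCP at [0.181, 0.519, 0.206] pointing down, gripper open.
Joint ranges: [-3.1, 3.1], [-0.76, 2.03], [0.27, 2.55], [-1.08, 4.22], [0.17, 2.65], [-2.57, 2.57]. Speed limits (rad/s): [2.79, 2.79, 3.14, 3.14, 3.14, 3.14].

### API

Orientations are given as [roll, pitch, yaw] about the fixed x, y, z axes, in that order (R = Rz(yaw) Ry(pitch) Rx(roll)).
In Python, from bench import robot, snapshot, workorder gives the robot as it stands.
- The arm moves only by the tool play_rows, never from a script. Its argument "steps" is a list of rows, each an object of numbers: "x", "y", "z": the shift along the world's x, y, z in m; "rx", "ry", "rz": the turn, a rotation vector about the world's x, y, z in rad; "hand": the finger opening in m, from 0 to 0.094. A call has 1 to 8 rows; each row shifts and turns the commanded pose from where the row before left it; what a row does not reach is not made up. A row lasts 1/8 s, in which the tool goes at most 62.5 mm and 10.7 degrees, less where a joint would pass 70% of its speed; a pose out of reach is approached as far as the arm can. A call is refused whole if a number of a shift passes 0.0625 or a number of a turn 0.188, either way. A call with a gripper value outside its range is refused whole. The fingers move at their own pace and stop on an object; the grip force is fixed at half the most. Time passes only in rows, so rows that do not move let the fingers close. It gives the time, the measured TCP pose, the force and the opening at its end, in the units of the state.
- robot.get_obs(): the state, without advancing time (a new reading comes with each control period).
- snapshot(name): name is "scene" or "top" or "wrist"; returns a dict with "color" (480x640x3 uint8, red, green, blue), "range_z" (480x640 float32, m along the optical axis (not along the pixel's ray), 0 where there is no reading), "fov_y" (degrees; the focal length in pixels is half the picture's height over the tangent of half this angle, whatever the lens; pixels are square), "cx", "cy" (the principal point, pixels), "T" (4x4, takes a point from camera to world coordinates). Camera axes: x right, y down, z forward; pixel columns grow to the right and rows downward; lengths in m; the calibration is good to about 2 mm. A picture is of the moment at which its call begins.
- workorder.close_job(): hands the job in, once; it reports no verdict.
The state is a dict: "time": time; "joint_positions": joint angles; "qvel": joint speeds; "joint_torque": joint torques, N m; "tool_pos": TCP position; "ee_rot": TCP orientation; "wrist_force": force on the tool from outside, world axes, zero at the start; "wrist_torque": the same for the moment, N m; "width": finger opening in m.
Only numpy, scipy, OpenCV 4.12 (cv2) and the standard library are available. Lean on these libraries where they do the work, as an engineer would, in place of code of your own. Each camera call takes 0.05 s, during which the arm holds its last target.

### The job

Press the red plunger of the washer feeder all the way down once and let it come back up, so that a single copper washer comes out onto the shelf. Then, with the fingertips, push that washer along the shelf to the chute at the end, so that it slides down by itself into the tin bin. Do not pick the washer up, keep the other washers in the feeder, and leave everything else on the shelf and bench where it is.

Things in the scene. Friction and masses are not known exactly. Their poses are not given: they have to be found in the camera images.
- plunger (a joint): the feeder's plunger: 0 = fully up, grows as it is pressed straight down, 0.030 m = fully down on its stop. Its spring needs about 5 N to start it and about 9 N at the bottom, and brings it back up when released
- plunger_top (a point): centre of the flat top of the plunger's round red cap (32 mm across), which points up. With the plunger up it is 81 mm above the shelf's top face, the highest point of the feeder
- feeder: the washer feeder, fixed on the shelf: a cage magazine of steel strips (48 mm square, 58 mm high) holding four stacked copper washers, and behind it a green drive housing (x = 25 to 108 mm, y = +-24 mm, 40 mm high, foot flange y = +-40 mm). Origin: on the shelf's top face under the magazine's axis; z up; -x is the way washers come out, roughly towards the robot. Plunger axis at x = 72 mm, y = 0
- magazine (a point): the point on the magazine's axis on its floor plate, 3 mm above the shelf, where the lowest washer sits. Each press feeds out the lowest washer; when the plunger is let up the next one drops into its place, so a second press would feed a second washer
- feed_out (a point): the point on the shelf's top face, 58 mm in front (-x) of the magazine's axis, where the washer pushed out by a full press comes to lie flat, within about 10 mm. The feeder's 3 mm floor plate (48 mm wide) ends 35 mm behind this point; the shelf around it is bare
- washer0: the lowest copper washer in the magazine at the start, the one that comes out: a flat ring 40 mm across, 8 mm thick, 13 mm hole, about 70 g, slightly oily. Origin: centre of its underside; z is its axis
- washer0_mid (a point): centre of that washer, half-way up its 8 mm thickness
- washer1_mid (a point): centre of the second washer of the stack (same size); it stays in the magazine
- washer2_mid (a point): centre of the third washer of the stack; it stays in the magazine
- washer3_mid (a point): centre of the top washer of the stack; it stays in the magazine
- shelf: the galvanised bench shelf, fixed: flat top face 170 mm above the work surface, 360 mm deep (x), 460 mm long (y). Origin: on the work surface under the middle of the top; x points to the shelf's back, y to its left end. Upstand of 30 mm along the back, 14 mm lips at both ends, rolled front edge 6 mm high. The lip at the right (-y) end is open at the chute
- chute_mouth (a point): middle of the chute's mouth, at the shelf's right (-y) edge on its top face. The mouth is 140 mm wide along the shelf's x. From this edge the sheet-metal chute falls at 42 degrees towards -y, 95 mm long in plan, between 28 mm flanges, and ends over the tin bin. A washer pushed until its centre is past the edge slides down by itself
- bin: the dented tin bin, fixed, open at the top, 170 x 160 x 70 mm (x, y, z), 3 mm walls, standing on the work surface under the end of the chute. Origin: centre of its underside
- lens: cracked amber lamp lens, a dome 48 mm across, 22 mm high, loose on the shelf; origin: centre of its underside
- knob_a: black bakelite switch knob, 38 mm across, 24 mm high, loose on the shelf; origin: centre of its underside
- knob_b: another black bakelite switch knob, the same size, loose on the shelf; origin: centre of its underside
- latch: steel battery latch plate, 30 x 70 mm (x, y), 4 mm thick with a rolled lug 22 mm high, loose on the shelf; origin: centre of its underside
- jar: white grease jar with a blue lid, 54 mm across, 50 mm high, at the back of the shelf near the chute end; origin: centre of its underside
- wrench: wrench 160 mm long, lying on the work surface to the left of the shelf; origin: under its middle

How it is judged:
On the way, in this order (a step that is already met when the one before it is completed fails the run):
1. the plunger has been pressed fully down (value of joint plunger above 0.026 m).
2. the plunger is back up and one washer lies flat on the shelf in front of the feeder (value of joint plunger below 0.004 m and x of washer0_mid in the frame of feeder below -0.04 m and height (world z) of washer0_mid between 0.17 and 0.1765 m and angle between washer0's own z axis and vertical below 0.06 rad), for 0.1 s.
At the end, for the whole second after the job is handed in: the washer that was fed out lies at rest inside the tin bin, the plunger is up (within 4 mm), the other three washers are still in the magazine (within 12 mm of its axis), and lens, knobs, latch plate, jar and wrench are within 20 mm of where they were (x of washer0_mid in the frame of bin between -0.083 and 0.083 m and y of washer0_mid in the frame of bin between -0.078 and 0.078 m and z of washer0_mid in the frame of bin below 0.055 m and linear speed of washer0 below 0.02 m/s and value of joint plunger below 0.004 m and horizontal distance between each of washer1_mid, washer2_mid, washer3_mid and magazine below 0.012 m and distance of each of lens, knob_a, knob_b, latch, jar, wrench from where it was at the start of the episode below 0.02 m); the robot touches nothing.
It fails at once if a second washer is fed out of the magazine (not (horizontal distance between each of washer1_mid, washer2_mid, washer3_mid and magazine below 0.018 m)).
It fails at once if the washer is picked up (its centre more than 14 mm above the shelf, 4 mm when lying flat) (height (world z) of washer0_mid above 0.184 m).
It fails at once if the fingers carry the washer down the chute or handle it in the bin (y of washer0_mid in the frame of shelf below -0.28 m and contact force between the fingers and washer0 above 0.5 N).
It fails at once if a loose thing on the shelf or bench is disturbed (lens, knob, latch plate, jar or wrench moved more than 20 mm) (distance of any of lens, knob_a, knob_b, latch, jar, wrench from where it was at the start of the episode above 0.02 m).
It also fails if it takes over 51 s, if anything falls off the work surface, if the arm or the gripper's body presses on something with over 40 N, if the wrist force passes 120 N, or if a joint passes its speed limit or range.

## Working session

There is one attempt and no reset: what is moved stays moved. The work goes in short steps, Python scripts to look and compute and a tool call to move; the robot and the scene stay as the last step left them, time stands still between calls to the robot, and variables do not carry over. Pictures are saved under pics/ and viewed, and the job is handed in when it is done.

Besides the shell and the picture viewer there is one more tool, called after "Emit:" as name([rows], argument=value, ...), one row to a line, values as JSON. play_rows: Moves the arm, as the interface text tells. Its arguments: {"type":"object","properties":{"steps":{"type":"array"}},"required":["steps"]}

```bash
mkdir -p pics; ls
cat > h.py <<'E'
import numpy as np, cv2
from bench import robot, snapshot, workorder
def K(s):
    f=240/np.tan(np.radians(s["fov_y"])/2); return f,s["cx"],s["cy"]
def ray_plane(s,u,v,z):
    f,cx,cy=K(s); T=np.array(s["T"]); d=T[:3,:3]@np.array([(u-cx)/f,(v-cy)/f,1]); o=T[:3,3]
    return o+d*(z-o[2])/d[2]
def cloud(s):
    f,cx,cy=K(s); v,u=np.mgrid[:480,:640]; r=s["range_z"]
    P=np.stack([(u-cx)/f*r,(v-cy)/f*r,r],-1); T=np.array(s["T"])
    W=P@T[:3,:3].T+T[:3,3]; W[r<=0]=np.nan; return W
def save(s,n): cv2.imwrite("pics/"+n+".png",s["color"][:,:,::-1])
E
python3 - <<'E'
from h import *
import pickle
for n in ["scene","top","wrist"]:
    s=snapshot(n); save(s,n+"0"); pickle.dump(s,open(n+"0.pkl","wb")); print(n,s["fov_y"],np.round(s["T"],3).tolist())
print(robot.get_obs())
E
```

```text
pics
scene 42.974942410462894 [[0.423, 0.605, -0.675, 1.381], [0.906, -0.272, 0.325, -0.388], [0.013, -0.749, -0.663, 0.999], [0.0, 0.0, 0.0, 1.0]]
top 50.93655345256848 [[0.011, -0.996, 0.093, 0.441], [-1.0, -0.01, 0.009, 0.017], [-0.008, -0.093, -0.996, 1.218], [0.0, 0.0, 0.0, 1.0]]
wrist 60.89011202089019 [[0.332, 0.912, 0.241, 0.111], [0.943, -0.32, -0.087, 0.543], [-0.002, 0.256, -0.967, 0.384], [0.0, 0.0, 0.0, 1.0]]
{'time': 0.15, 'joint_positions': array([ 1.13188983e+00,  8.77752115e-02,  1.37188318e+00, -3.50371648e-05,
        1.68358194e+00, -1.03069051e-01]), 'qvel': array([ 0.00091199, -0.00378995, -0.00476165,  0.00062182, -0.00065027,
       -0.00046253]), 'joint_torque': array([ 1.34504564e-03, -3.40644658e+01, -3.02794325e+01,  7.18736323e-02,
        3.04858095e-02, -1.11256054e-04]), 'tool_pos': array([0.18108219, 0.51889991, 0.20459065]), 'ee_rot': array([-1.57066144,  0.00164252,  1.23495507]), 'wrist_force': array([ 0.07582029,  0.66569266, -0.25523082]), 'wrist_torque': array([ 0.01255848, -0.01833389,  0.04525844]), 'width': 0.09399037547109707}
```

View pics/top0.png

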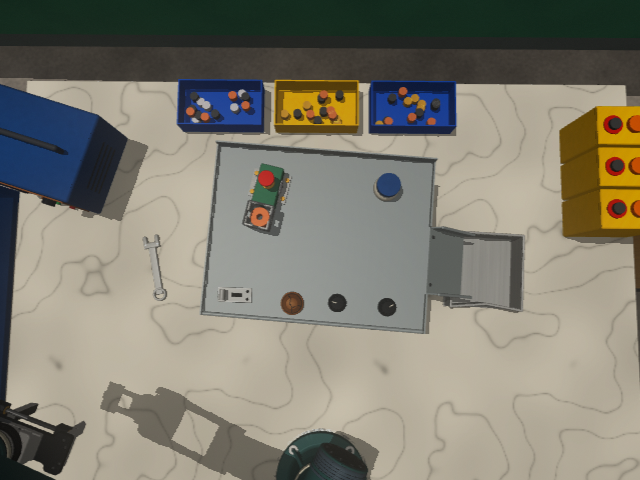

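View pics/scene0.png

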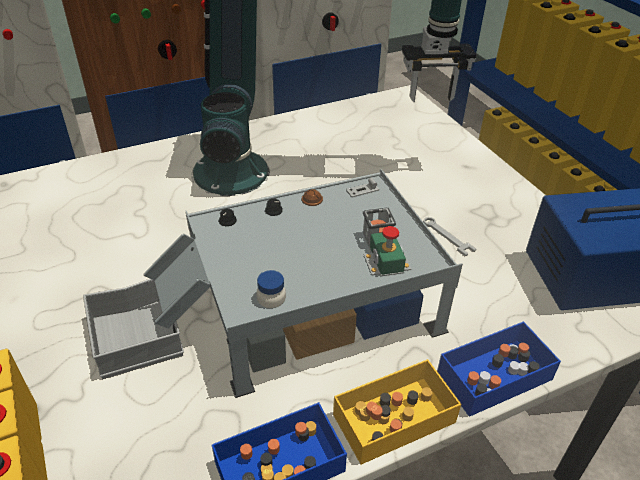

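The top view shows the red cap at about (266,180), the magazine at (260,216) and the chute mouth at about (430,262). The knobs and lens are along row ~303, and the jar is at (388,187). Next I'll measure these.

Run:
```python
from h import *
import pickle
t=pickle.load(open("top0.pkl","rb")); W=cloud(t); hsv=cv2.cvtColor(t["color"],cv2.COLOR_RGB2HSV)
roi=np.zeros((480,640),bool); roi[140:335,200:440]=1
sh=roi&(np.abs(W[...,2]-.17)<.004); print("shelf z",np.nanmedian(W[sh][:,2]))
H,S,V=[hsv[...,i].astype(int) for i in range(3)]
def rep(n,m,z):
    k,l,st,c=cv2.connectedComponentsWithStats(m.astype(np.uint8)); 
    for i in range(1,k):
        if st[i,4]>25:
            p=ray_plane(t,*c[i],z); q=np.nanmedian(W[l==i],0); print(n,st[i],c[i].round(1),"plane",p.round(4),"depth",q.round(4))
rep("red",roi&((H<5)|(H>175))&(S>190)&(V>120),.251)
rep("orange",roi&(H>5)&(H<14)&(S>120),.205)
rep("green",roi&(H>50)&(H<90)&(S>100),.21)
rep("blue",roi&(H>100)&(H<125)&(S>130),.22)
rep("black",roi&(V<60)&(W[...,2]>.18),.194)
# shelf corners and objects by height
rep("tall",roi&(W[...,2]>.178),.19)
for u,v in [(218,143),(436,159),(427,332),(202,314)]: print((u,v),ray_plane(t,u,v,.18).round(3))
for u,v in [(430,232),(428,296)]: print((u,v),ray_plane(t,u,v,.17).round(3), W[v,u].round(3))
im=t["color"][130:340,195:535,::-1]; cv2.imwrite("pics/crop0.png",cv2.resize(im,None,fx=2.3,fy=2.3,interpolation=cv2.INTER_CUBIC))
```

```text
shelf z 0.17004475683881703
red [259 171  15  15 176] [265.8 177.9] plane [0.6493 0.1161 0.251 ] depth [0.6493 0.116  0.251 ]
orange [250 207  20  20 273] [259.4 216.4] plane [0.5797 0.1323 0.205 ] depth [0.58   0.1328 0.2046]
orange [281 292  22  23 320] [291.4 302.8] plane [0.4065 0.0648 0.205 ] depth [0.4057 0.0652 0.1867]
green [260 164  22  15 140] [272. 170.] plane [0.6747 0.1079 0.21  ] depth [0.6763 0.104  0.2099]
green [253 182  23  23 300] [263.6 194.8] plane [0.6233 0.1242 0.21  ] depth [0.6229 0.1252 0.2101]
blue [377 173  23  23 413] [388.4 184.2] plane [ 0.6454 -0.1272  0.22  ] depth [ 0.6456 -0.127   0.2201]
black [231 144 130  12 202] [295.2 149.3] plane [0.7224 0.0621 0.194 ] depth [0.7247 0.0649 0.186 ]
black [362 154  74   8 143] [397.8 157.3] plane [ 0.7073 -0.1505  0.194 ] depth [ 0.709  -0.151   0.1879]
black [277 171   7  20  28] [280.3 180. ] plane [0.6574 0.0919 0.194 ] depth [0.657 0.091 0.204]
black [329 296  16  14 153] [336.8 302.6] plane [ 0.4075 -0.0262  0.194 ] depth [ 0.4068 -0.0266  0.1936]
black [379 300  16  15 155] [386.8 307.1] plane [ 0.3996 -0.
[... 412 characters left out ...]
3 0.2078 0.19  ] depth [0.4222 0.2072 0.1905]
tall [282 292  20  22 302] [291.6 303. ] plane [0.4056 0.0652 0.19  ] depth [0.4056 0.0647 0.1874]
tall [329 295  16  16 177] [336.4 302.5] plane [ 0.4077 -0.0256  0.19  ] depth [ 0.4069 -0.0249  0.1934]
tall [423 294   4  40  84] [424.6 313.3] plane [ 0.3878 -0.2036  0.19  ] depth [ 0.3883 -0.2052  0.1841]
tall [378 299  17  17 184] [386.6 307. ] plane [ 0.3997 -0.1271  0.19  ] depth [ 0.3998 -0.1271  0.1928]
(218, 143) [0.738 0.226 0.18 ]
(436, 159) [ 0.708 -0.233  0.18 ]
(427, 332) [ 0.35 -0.21  0.18]
(202, 314) [0.381 0.248 0.18 ]
(430, 232) [ 0.555 -0.221  0.17 ] [ 0.555 -0.221  0.167]
(428, 296) [ 0.422 -0.215  0.17 ] [ 0.419 -0.253 -0.001]
```

View pics/crop0.png

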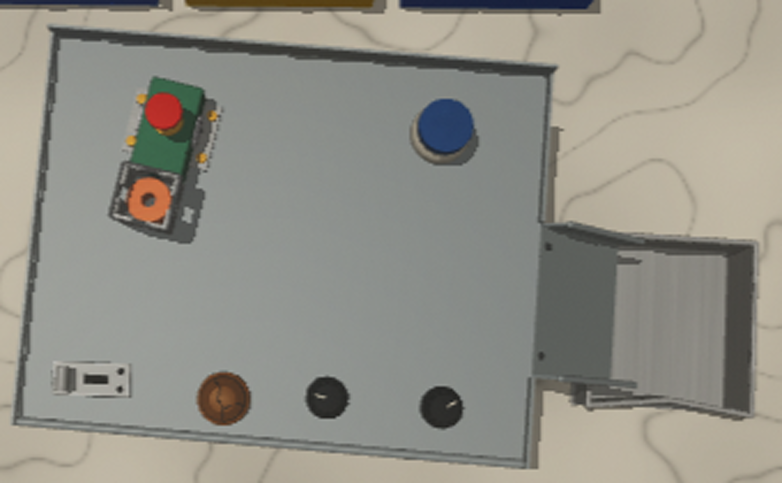

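Emit:
play_rows([
  {"z":0.06,"hand":0},
  {"z":0.06,"rz":-0.15,"hand":0},
  {"x":0.046,"y":-0.04,"rz":-0.15,"hand":0},
  {"x":0.046,"y":-0.04,"rz":-0.15,"hand":0},
  {"x":0.046,"y":-0.04,"rz":-0.15,"hand":0},
  {"x":0.046,"y":-0.04,"rz":-0.15,"hand":0},
  {"x":0.046,"y":-0.04,"rz":-0.15,"hand":0},
  {"x":0.046,"y":-0.04,"rz":-0.15,"hand":0},
])

```text
schema error: expected keys x, y, z, rx, ry, rz, hand
```

Emit:
play_rows([
  {"x":0.046,"y":-0.04,"rz":-0.15,"hand":0},
  {"x":0.046,"y":-0.04,"rz":-0.13,"hand":0},
  {"x":0.046,"y":-0.04,"hand":0},
  {"x":0.046,"y":-0.04,"hand":0},
  {"hand":0},
  {"hand":0},
])

```text
schema error: expected keys x, y, z, rx, ry, rz, hand
```

Run:
```python
from h import *
s=snapshot("wrist"); save(s,"wrist1"); o=robot.get_obs(); print(o["time"],o["tool_pos"].round(4),o["ee_rot"].round(3),o["wrist_force"].round(2),o["width"], o["joint_positions"].round(2))
W=cloud(s); hsv=cv2.cvtColor(s["color"],cv2.COLOR_RGB2HSV); H,S,V=[hsv[...,i].astype(int) for i in range(3)]
def rep(n,m,z):
    k,l,st,c=cv2.connectedComponentsWithStats(m.astype(np.uint8))
    for i in range(1,k):
        if st[i,4]>300: print(n,st[i],c[i].round(1),ray_plane(s,*c[i],z).round(4),np.nanmedian(W[l==i],0).round(4))
rep("red",((H<5)|(H>175))&(S>190)&(V>100),.251)
rep("or",(H>5)&(H<14)&(S>120),.205)
```

```text
0.2 [0.1811 0.519  0.2048] [-1.571e+00  1.000e-03  1.235e+00] [-0.99  1.14 -0.03] 0.0937449124941607 [ 1.13  0.09  1.37 -0.    1.68 -0.1 ]
```

View pics/wrist1.png

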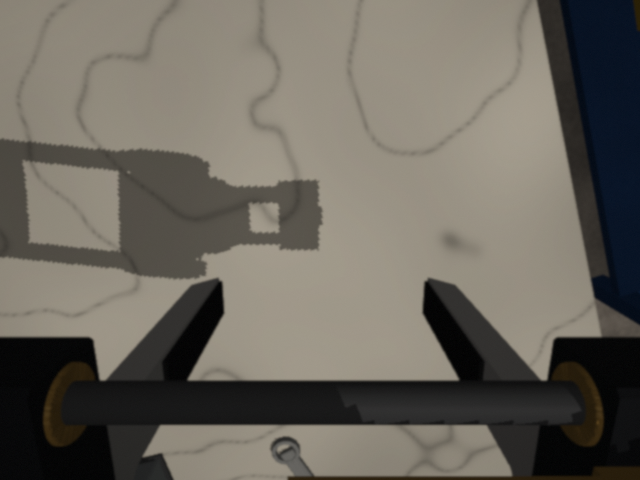

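The move calls were refused because each row needs all seven keys. The wrist view is unchanged, showing the bench and the open fingers.

Emit:
play_rows([
  {"x":0,"y":0,"z":0.06,"rx":0,"ry":0,"rz":0,"hand":0},
  {"x":0,"y":0,"z":0.06,"rx":0,"ry":0,"rz":-0.15,"hand":0},
  {"x":0.046,"y":-0.04,"z":0,"rx":0,"ry":0,"rz":-0.15,"hand":0},
  {"x":0.046,"y":-0.04,"z":0,"rx":0,"ry":0,"rz":-0.15,"hand":0},
  {"x":0.046,"y":-0.04,"z":0,"rx":0,"ry":0,"rz":-0.15,"hand":0},
  {"x":0.046,"y":-0.04,"z":0,"rx":0,"ry":0,"rz":-0.15,"hand":0},
  {"x":0.046,"y":-0.04,"z":0,"rx":0,"ry":0,"rz":-0.15,"hand":0},
  {"x":0.046,"y":-0.04,"z":0,"rx":0,"ry":0,"rz":-0.15,"hand":0},
])

```text
time: 1.2
tool_pos: [0.4584, 0.2778, 0.3254]
ee_rot: [-1.571, -0.0, 0.18]
wrist_force: [0.0, 0.1, 0.5]
width: 0.0178
```

Emit:
play_rows([
  {"x":0.046,"y":-0.04,"z":0,"rx":0,"ry":0,"rz":-0.15,"hand":0},
  {"x":0.046,"y":-0.04,"z":0,"rx":0,"ry":0,"rz":-0.13,"hand":0},
  {"x":0.046,"y":-0.04,"z":0,"rx":0,"ry":0,"rz":0,"hand":0},
  {"x":0.046,"y":-0.04,"z":0,"rx":0,"ry":0,"rz":0,"hand":0},
  {"x":0,"y":0,"z":0,"rx":0,"ry":0,"rz":0,"hand":0},
  {"x":0,"y":0,"z":0,"rx":0,"ry":0,"rz":0,"hand":0},
])

```text
time: 1.95
tool_pos: [0.641, 0.1194, 0.3249]
ee_rot: [-1.571, 0.001, -0.095]
wrist_force: [0.4, 0.5, -0.6]
width: 0.0004
```

```bash
cat > w.py <<'E'
from h import *
import sys
s=snapshot("wrist"); save(s,sys.argv[1]); o=robot.get_obs(); print(o["time"],o["tool_pos"].round(4),o["ee_rot"].round(3),o["wrist_force"].round(2),o["width"], o["joint_positions"].round(2))
W=cloud(s); hsv=cv2.cvtColor(s["color"],cv2.COLOR_RGB2HSV); H,S,V=[hsv[...,i].astype(int) for i in range(3)]
def rep(n,m,z):
    k,l,st,c=cv2.connectedComponentsWithStats(m.astype(np.uint8))
    for i in range(1,k):
        if st[i,4]>300: print(n,st[i],c[i].round(1),ray_plane(s,*c[i],z).round(4),np.nanmedian(W[l==i],0).round(4))
rep("red",((H<5)|(H>175))&(S>190)&(V>100),.251)
rep("or",(H>5)&(H<14)&(S>120),.178)
E
python3 w.py wrist2
```

```text
2.0 [0.6406 0.1201 0.3259] [-1.57  -0.    -0.094] [-0.42  0.28  0.3 ] 0.0005407619770118514 [0.1  0.34 0.83 0.   1.97 0.19]
red [ 315  232   48   46 1684] [338.4 254.4] [0.6507 0.1163 0.251 ] [0.6507 0.1166 0.2517]
or [494   9  21  24 391] [503.4  20.1] [0.7858 0.2591 0.178 ] [0.8449 0.2877 0.0375]
or [540  72  25  19 365] [552.4  81.7] [0.823  0.2134 0.178 ] [0.898  0.2224 0.0374]
or [517 107  25  17 352] [529.1 115. ] [0.8064 0.1911 0.178 ] [0.8744 0.1904 0.0372]
or [ 215  202   53   49 2032] [241.3 226.2] [0.5743 0.1262 0.178 ] [0.5792 0.131  0.2056]
or [494 281  30  22 453] [508.2 291.3] [0.7931 0.0475 0.178 ] [ 0.856  -0.0153  0.0374]
or [  35  286   56   49 2169] [ 62.3 310.8] [0.4087 0.0668 0.178 ] [0.4145 0.0701 0.1858]
```

View pics/wrist2.png

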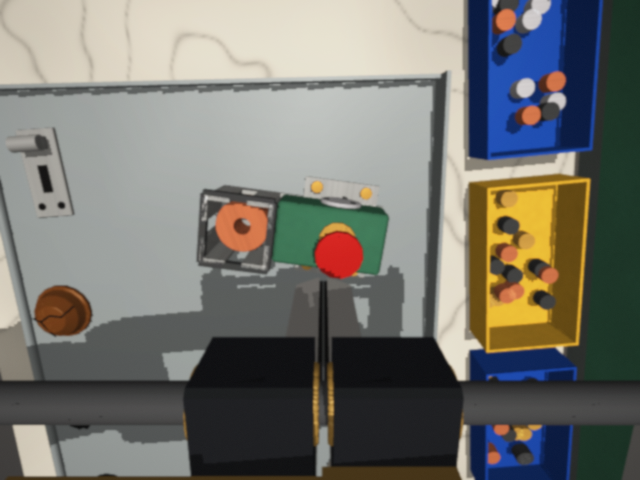

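The wrist view puts the red cap at (338,254), which is world (0.650, 0.116) and agrees with the top view. I'll align over it and press.

Emit:
play_rows([
  {"x":0.009,"y":-0.004,"z":-0.02,"rx":0,"ry":0,"rz":0,"hand":0},
  {"x":0,"y":0,"z":-0.03,"rx":0,"ry":0,"rz":0,"hand":0},
  {"x":0,"y":0,"z":-0.018,"rx":0,"ry":0,"rz":0,"hand":0},
  {"x":0,"y":0,"z":0,"rx":0,"ry":0,"rz":0,"hand":0},
])

```text
time: 2.5
tool_pos: [0.6487, 0.116, 0.2544]
ee_rot: [-1.572, 0.005, -0.094]
wrist_force: [0.1, -0.4, 0.3]
width: 0.0003
```

Emit:
play_rows([
  {"x":0,"y":0,"z":-0.009,"rx":0,"ry":0,"rz":0,"hand":0},
  {"x":0,"y":0,"z":-0.008,"rx":0,"ry":0,"rz":0,"hand":0},
  {"x":0,"y":0,"z":-0.008,"rx":0,"ry":0,"rz":0,"hand":0},
  {"x":0,"y":0,"z":-0.008,"rx":0,"ry":0,"rz":0,"hand":0},
  {"x":0,"y":0,"z":-0.003,"rx":0,"ry":0,"rz":0,"hand":0},
  {"x":0,"y":0,"z":0,"rx":0,"ry":0,"rz":0,"hand":0},
  {"x":0,"y":0,"z":0,"rx":0,"ry":0,"rz":0,"hand":0},
])

```text
time: 3.38
tool_pos: [0.6505, 0.1159, 0.2259]
ee_rot: [-1.569, -0.005, -0.094]
wrist_force: [-2.8, -0.0, 7.9]
width: 0.0005
```

The arm is compliant and the plunger is only about 25 mm down. I'll press further until the force shows the stop.

Emit:
play_rows([
  {"x":0,"y":0,"z":-0.005,"rx":0,"ry":0,"rz":0,"hand":0},
  {"x":0,"y":0,"z":-0.004,"rx":0,"ry":0,"rz":0,"hand":0},
  {"x":0,"y":0,"z":0,"rx":0,"ry":0,"rz":0,"hand":0},
  {"x":0,"y":0,"z":0,"rx":0,"ry":0,"rz":0,"hand":0},
])

```text
time: 3.88
tool_pos: [0.6506, 0.1159, 0.2212]
ee_rot: [-1.569, -0.009, -0.094]
wrist_force: [-6.5, -0.5, 17.2]
width: 0.0005
```

17 N at z=0.221 means it's on the stop. Releasing straight up.

Emit:
play_rows([
  {"x":0,"y":0,"z":0.015,"rx":0,"ry":0,"rz":0,"hand":0},
  {"x":0,"y":0,"z":0.015,"rx":0,"ry":0,"rz":0,"hand":0},
  {"x":0,"y":0,"z":0.03,"rx":0,"ry":0,"rz":0,"hand":0},
  {"x":0,"y":0,"z":0.05,"rx":0,"ry":0,"rz":0,"hand":0},
  {"x":0,"y":0,"z":0,"rx":0,"ry":0,"rz":0,"hand":0.024},
  {"x":0,"y":0,"z":0,"rx":0,"ry":0,"rz":0,"hand":0.024},
])

```text
time: 4.62
tool_pos: [0.6504, 0.1152, 0.3217]
ee_rot: [-1.571, 0.0, -0.095]
wrist_force: [-0.4, 0.3, -0.8]
width: 0.0175
```

```bash
python3 w.py wrist3
python3 - <<'E'
from h import *
t=snapshot("top"); im=t["color"][130:340,195:535,::-1]; cv2.imwrite("pics/top3.png",cv2.resize(im,None,fx=2.3,fy=2.3,interpolation=cv2.INTER_CUBIC))
E
```

```text
4.675 [0.6501 0.1152 0.3205] [-1.571  0.003 -0.095] [-0.44  0.38  0.26] 0.02074501872984904 [ 0.09  0.36  0.82 -0.    1.97  0.18]
red [ 300  228   48   47 1727] [323.5 250.8] [0.6509 0.1163 0.251 ] [0.6509 0.1165 0.2517]
or [485   4  22  25 401] [495.2  15.6] [0.7881 0.2576 0.178 ] [0.845  0.2877 0.0376]
or [532  69  26  19 369] [545.2  78. ] [0.8254 0.212  0.178 ] [0.8984 0.2223 0.0373]
or [509 103  25  18 352] [521.5 111.6] [0.8086 0.1898 0.178 ] [0.8745 0.1903 0.0376]
or [ 138  181   46   49 1662] [161.5 204.6] [0.5236 0.1463 0.178 ] [0.5235 0.1469 0.1786]
or [ 203  197   49   48 1859] [227.1 221.1] [0.5737 0.1278 0.178 ] [0.5771 0.1309 0.1975]
or [487 279  30  22 456] [501.4 289.6] [0.7955 0.0467 0.178 ] [ 0.8562 -0.0153  0.0374]
or [  20  284   57   49 2237] [ 47.8 308.8] [0.4088 0.0668 0.178 ] [0.4151 0.0699 0.1856]
```

View pics/wrist3.png

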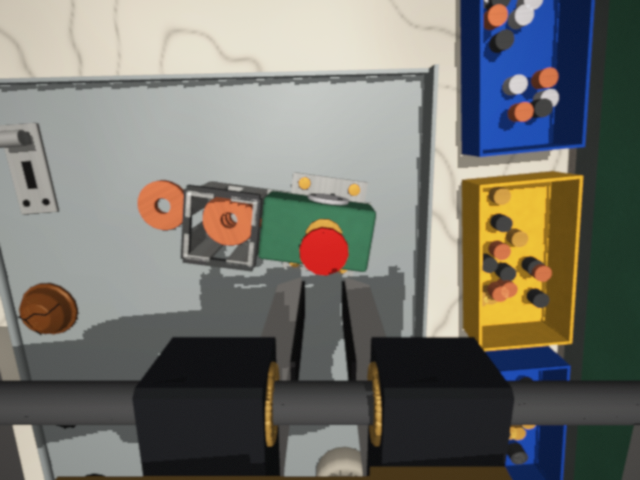

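One washer lies at (0.5237, 0.1465), seen at pixel (161,205), and the cap is back up at z≈0.251. I'll go behind the washer on its +y side with the fingers slightly open, so they act as a V.

Emit:
play_rows([
  {"x":-0.043,"y":0.025,"z":0,"rx":0,"ry":0,"rz":0,"hand":0.022},
  {"x":-0.043,"y":0.027,"z":0,"rx":0,"ry":0,"rz":0,"hand":0.022},
  {"x":-0.041,"y":0.025,"z":0,"rx":0,"ry":0,"rz":0,"hand":0.022},
  {"x":0,"y":0,"z":-0.05,"rx":0,"ry":0,"rz":0,"hand":0.022},
  {"x":0,"y":0,"z":0,"rx":0,"ry":0,"rz":0,"hand":0.022},
])

```text
time: 5.35
tool_pos: [0.5192, 0.1917, 0.2648]
ee_rot: [-1.576, 0.014, -0.094]
wrist_force: [0.1, 0.5, 0.2]
width: 0.0221
```

```bash
python3 w.py wrist4
```

```text
5.4 [0.5215 0.1919 0.2688] [-1.574  0.008 -0.095] [ 0.06 -0.32 -0.01] 0.022250834435930178 [ 0.25  0.1   1.23 -0.    1.82  0.35]
red [560 369  43  12 372] [581.4 375.7] [0.6513 0.1273 0.251 ] [0.6499 0.1284 0.2517]
or [ 310  279   40   54 1572] [330. 306.] [0.5188 0.1469 0.178 ] [0.5185 0.1492 0.1787]
or [407 321  48  18 744] [430.6 329.7] [0.5887 0.1222 0.178 ] [0.585  0.1312 0.1974]
```

View pics/wrist4.png

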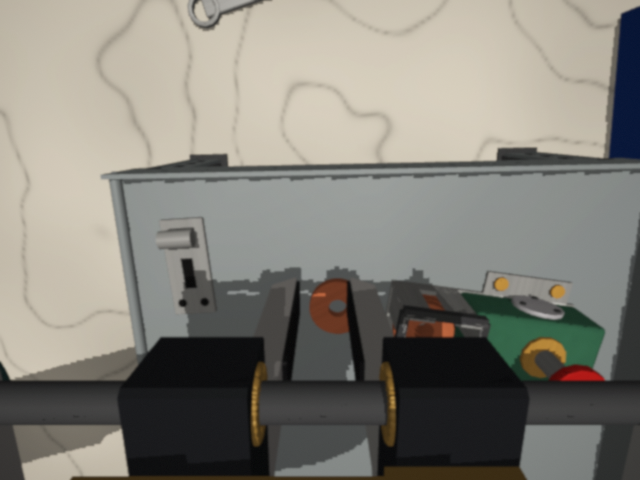

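The washer sits between the fingertips in view, at about (330,306), and the magazine is just to the right of the right finger. Descending.

Emit:
play_rows([
  {"x":0,"y":0,"z":-0.03,"rx":0,"ry":0,"rz":0,"hand":0.022},
  {"x":0,"y":0,"z":-0.03,"rx":0,"ry":0,"rz":0,"hand":0.022},
  {"x":0,"y":0,"z":-0.024,"rx":0,"ry":0,"rz":0,"hand":0.022},
  {"x":0,"y":0,"z":-0.009,"rx":0,"ry":0,"rz":0,"hand":0.022},
  {"x":0,"y":0,"z":0,"rx":0,"ry":0,"rz":0,"hand":0.022},
  {"x":0,"y":0,"z":0,"rx":0,"ry":0,"rz":0,"hand":0.022},
])

```text
time: 6.15
tool_pos: [0.5245, 0.1925, 0.1815]
ee_rot: [-1.57, -0.003, -0.095]
wrist_force: [-0.7, 0.5, 0.2]
width: 0.0216
```

Emit:
play_rows([
  {"x":0,"y":0,"z":-0.005,"rx":0,"ry":0,"rz":0,"hand":0.022},
  {"x":0,"y":0,"z":-0.003,"rx":0,"ry":0,"rz":0,"hand":0.022},
  {"x":0,"y":0,"z":0,"rx":0,"ry":0,"rz":0,"hand":0.022},
  {"x":0,"y":0,"z":0,"rx":0,"ry":0,"rz":0,"hand":0.022},
])

```text
time: 6.65
tool_pos: [0.5232, 0.1923, 0.1715]
ee_rot: [-1.571, -0.0, -0.095]
wrist_force: [-0.3, 0.0, 0.3]
width: 0.0219
```

```bash
python3 w.py wrist5
```

```text
6.7 [0.5233 0.1923 0.1716] [-1.571 -0.    -0.095] [ 0.42 -0.74 -0.29] 0.02223166984502703 [ 0.25  0.11  1.41 -0.    1.62  0.35]
or [ 294  347   63   34 1716] [327.2 365.4] [0.522  0.1588 0.178 ] [0.5226 0.1596 0.1786]
```

View pics/wrist5.png

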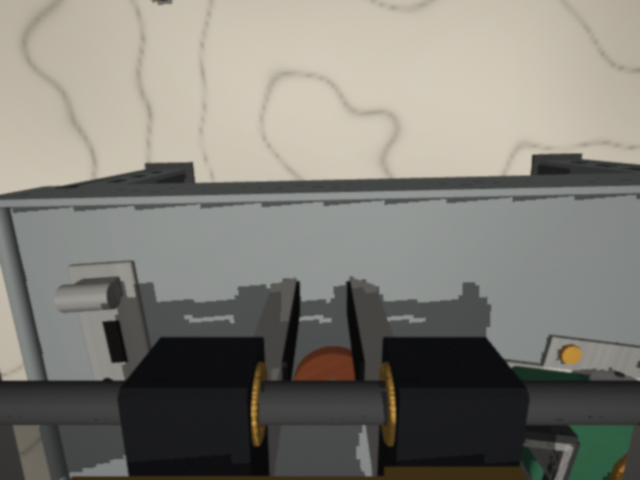

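The fingertips are about 1.5 mm above the shelf with the washer at the gap. Starting the push.

Emit:
play_rows([
  {"x":0,"y":-0.008,"z":0.0015,"rx":0,"ry":0,"rz":0,"hand":0.022},
  {"x":-0.001,"y":-0.008,"z":0,"rx":0,"ry":0,"rz":0,"hand":0.022},
  {"x":-0.001,"y":-0.01,"z":0,"rx":0,"ry":0,"rz":0,"hand":0.022},
  {"x":-0.001,"y":-0.012,"z":0,"rx":0,"ry":0,"rz":0,"hand":0.022},
  {"x":-0.001,"y":-0.014,"z":0,"rx":0,"ry":0,"rz":0,"hand":0.022},
  {"x":-0.0015,"y":-0.015,"z":0,"rx":0,"ry":0,"rz":0,"hand":0.022},
  {"x":-0.0015,"y":-0.015,"z":0,"rx":0,"ry":0,"rz":0,"hand":0.022},
  {"x":-0.0015,"y":-0.015,"z":0,"rx":0,"ry":0,"rz":0,"hand":0.022},
])

```text
time: 7.7
tool_pos: [0.5146, 0.0942, 0.173]
ee_rot: [-1.571, -0.0, -0.095]
wrist_force: [0.4, 0.4, -0.3]
width: 0.0216
```

```bash
cat > t.py <<'E'
from h import *
import sys
t=snapshot("top"); o=robot.get_obs(); print(o["time"],o["tool_pos"].round(4),o["wrist_force"].round(1))
im=t["color"][130:340,195:535,::-1]; cv2.imwrite("pics/%s.png"%sys.argv[1],cv2.resize(im,None,fx=2.3,fy=2.3,interpolation=cv2.INTER_CUBIC))
E
python3 t.py top6;python3 w.py wrist6
```

```text
7.75 [0.5145 0.0925 0.173 ] [-0.1 -0.8 -0.3]
7.8 [0.5146 0.0935 0.173 ] [-1.572 -0.    -0.097] [ 0.41 -0.72  0.59] 0.02235211199983347 [ 0.07  0.04  1.49 -0.    1.62  0.17]
or [ 450  154   85  104 6127] [492.5 207.7] [0.5919 0.1274 0.178 ] [0.585  0.1301 0.1976]
or [424 187  17  34 407] [431.4 202.3] [0.5656 0.1324 0.178 ] [0.5607 0.1366 0.197 ]
or [ 291  308   65   73 3706] [322.8 346.3] [0.512  0.0683 0.178 ] [0.5125 0.0705 0.1787]
or [  61  323   91   58 4070] [103.2 353.6] [0.4072 0.0749 0.178 ] [0.4121 0.0783 0.1848]
```

View pics/top6.png

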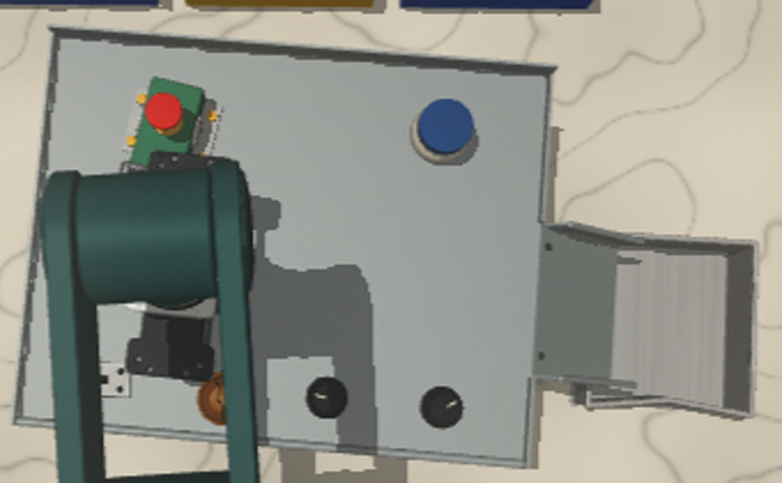

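View pics/wrist6.png

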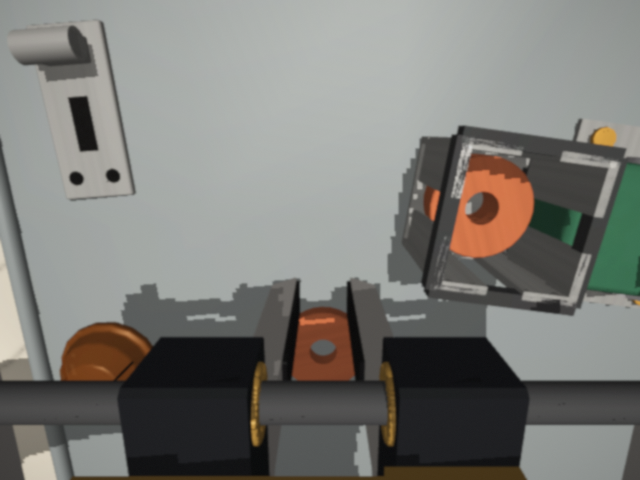

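The washer at wrist pixel (323,346), world about (0.512, 0.068), is nested between the fingertips. The loose objects look unmoved. Continuing the push.

Emit:
play_rows([
  {"x":-0.001,"y":-0.01,"z":0,"rx":0,"ry":0,"rz":0,"hand":0.022},
  {"x":-0.0013,"y":-0.015,"z":0,"rx":0,"ry":0,"rz":0,"hand":0.022},
  {"x":-0.0013,"y":-0.015,"z":0,"rx":0,"ry":0,"rz":0,"hand":0.022},
  {"x":-0.0013,"y":-0.015,"z":0,"rx":0,"ry":0,"rz":0,"hand":0.022},
  {"x":-0.0013,"y":-0.015,"z":0,"rx":0,"ry":0,"rz":0,"hand":0.022},
  {"x":-0.0013,"y":-0.015,"z":0,"rx":0,"ry":0,"rz":0,"hand":0.022},
  {"x":-0.0013,"y":-0.015,"z":0,"rx":0,"ry":0,"rz":0,"hand":0.022},
  {"x":-0.0013,"y":-0.015,"z":0,"rx":0,"ry":0,"rz":0,"hand":0.022},
])

```text
time: 8.8
tool_pos: [0.5045, -0.0207, 0.173]
ee_rot: [-1.571, -0.0, -0.095]
wrist_force: [-0.2, -0.1, -0.2]
width: 0.022
```

Emit:
play_rows([
  {"x":-0.0013,"y":-0.015,"z":0,"rx":0,"ry":0,"rz":0,"hand":0.022},
  {"x":-0.0013,"y":-0.015,"z":0,"rx":0,"ry":0,"rz":0,"hand":0.022},
  {"x":-0.0013,"y":-0.015,"z":0,"rx":0,"ry":0,"rz":0,"hand":0.022},
  {"x":-0.0013,"y":-0.015,"z":0,"rx":0,"ry":0,"rz":0,"hand":0.022},
  {"x":-0.0013,"y":-0.015,"z":0,"rx":0,"ry":0,"rz":0,"hand":0.022},
  {"x":-0.0013,"y":-0.015,"z":0,"rx":0,"ry":0,"rz":0,"hand":0.022},
  {"x":-0.0013,"y":-0.015,"z":0,"rx":0,"ry":0,"rz":0,"hand":0.022},
  {"x":-0.001,"y":-0.01,"z":0,"rx":0,"ry":0,"rz":0,"hand":0.022},
])

```text
time: 9.8
tool_pos: [0.4945, -0.1357, 0.173]
ee_rot: [-1.571, -0.0, -0.096]
wrist_force: [0.1, -0.0, -0.0]
width: 0.0218
```

```bash
python3 w.py wrist7; python3 t.py top7
```

```text
9.85 [ 0.4944 -0.1367  0.173 ] [-1.572  0.    -0.096] [ 0.17 -0.93  0.81] 0.021962714060510393 [-0.38  0.01  1.51 -0.    1.62 -0.28]
or [ 291  306   65   75 3768] [322.8 345.2] [ 0.4921 -0.1593  0.178 ] [ 0.4924 -0.1575  0.1787]
9.9 [ 0.4944 -0.1358  0.173 ] [ 0.1 -1.3  1. ]
```

View pics/wrist7.png

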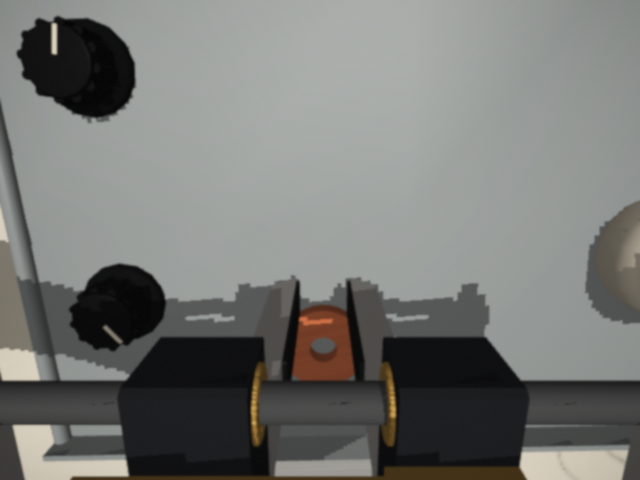

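The washer is still nested at (323,346), about 60 mm short of the edge. Now the final stretch.

Emit:
play_rows([
  {"x":-0.001,"y":-0.012,"z":0,"rx":0,"ry":0,"rz":0,"hand":0.022},
  {"x":-0.001,"y":-0.015,"z":0,"rx":0,"ry":0,"rz":0,"hand":0.022},
  {"x":-0.001,"y":-0.015,"z":0,"rx":0,"ry":0,"rz":0,"hand":0.022},
  {"x":-0.001,"y":-0.012,"z":0,"rx":0,"ry":0,"rz":0,"hand":0.022},
  {"x":0,"y":-0.01,"z":0,"rx":0,"ry":0,"rz":0,"hand":0.022},
  {"x":0,"y":-0.007,"z":0,"rx":0,"ry":0,"rz":0,"hand":0.022},
  {"x":0,"y":0,"z":0,"rx":0,"ry":0,"rz":0,"hand":0.022},
  {"x":0,"y":0,"z":0,"rx":0,"ry":0,"rz":0,"hand":0.022},
])

```text
time: 10.9
tool_pos: [0.4906, -0.2055, 0.173]
ee_rot: [-1.571, 0.0, -0.095]
wrist_force: [-0.2, -0.6, -0.5]
width: 0.0215
```

```bash
python3 w.py wrist8; python3 t.py top8
python3 - <<'E'
from h import *
s=snapshot("scene"); save(s,"scene8")
E
```

```text
10.95 [ 0.4906 -0.2054  0.173 ] [-1.571 -0.    -0.095] [ 0.04 -0.06 -0.28] 0.02208893914992725 [-0.5   0.06  1.47  0.    1.62 -0.41]
11.0 [ 0.4906 -0.2053  0.173 ] [0.2 0.2 0.7]
```

View pics/top8.png

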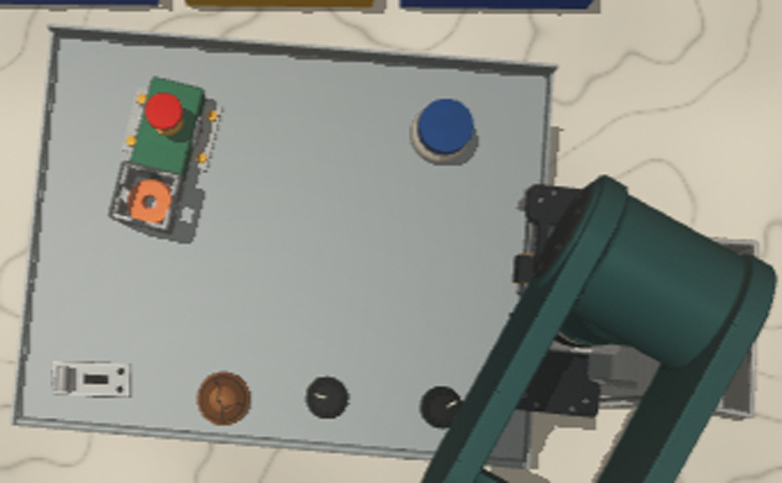

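View pics/scene8.png

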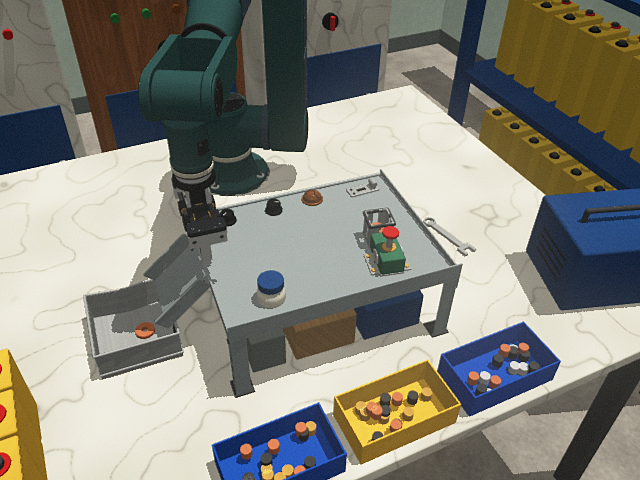

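The scene view shows the washer in the bin at about (145,330), and nothing else looks moved. I'll lift the arm clear and check before handing in.

Emit:
play_rows([
  {"x":0,"y":0,"z":0.04,"rx":0,"ry":0,"rz":0,"hand":0.022},
  {"x":0,"y":0,"z":0.06,"rx":0,"ry":0,"rz":0,"hand":0.022},
  {"x":0,"y":0.02,"z":0.05,"rx":0,"ry":0,"rz":0,"hand":0.022},
  {"x":-0.03,"y":0.05,"z":0,"rx":0,"ry":0,"rz":0,"hand":0.022},
  {"x":-0.03,"y":0.05,"z":0,"rx":0,"ry":0,"rz":0,"hand":0.022},
  {"x":0,"y":0,"z":0,"rx":0,"ry":0,"rz":0,"hand":0.022},
  {"x":0,"y":0,"z":0,"rx":0,"ry":0,"rz":0,"hand":0.022},
])

```text
time: 11.92
tool_pos: [0.4308, -0.0858, 0.3232]
ee_rot: [-1.571, -0.001, -0.094]
wrist_force: [-0.1, 0.1, -0.2]
width: 0.022
```

```bash
python3 t.py top9
python3 - <<'E'
from h import *
import pickle
t=snapshot("top"); W=cloud(t); hsv=cv2.cvtColor(t["color"],cv2.COLOR_RGB2HSV); H,S,V=[hsv[...,i].astype(int) for i in range(3)]
def rep(n,m):
    k,l,st,c=cv2.connectedComponentsWithStats(m.astype(np.uint8))
    for i in range(1,k):
        if st[i,4]>25 and 160<c[i][1]<335 and 200<c[i][0]<530: print(n,st[i],np.nanmedian(W[l==i],0).round(4))
rep("or",(H>5)&(H<14)&(S>120)); rep("red",((H<5)|(H>175))&(S>190)&(V>120)); rep("blue",(H>100)&(H<125)&(S>130)); rep("blk",(V<60)&(W[...,2]>.185)&(W[...,2]<.2))
E
```

```text
11.975 [ 0.4309 -0.0862  0.3228] [-0.1  0.1 -0.9]
or [251 208  19  19 254] [0.58   0.1322 0.1966]
or [462 264  17  14 148] [ 0.4824 -0.3544  0.0109]
or [282 292  21  23 315] [0.4057 0.065  0.1867]
red [259 171  15  15 171] [0.6495 0.116  0.2508]
blue [377 173  23  23 412] [ 0.6456 -0.1265  0.2201]
blk [330 296  14  14 139] [ 0.4067 -0.0267  0.1937]
```

View pics/top9.png

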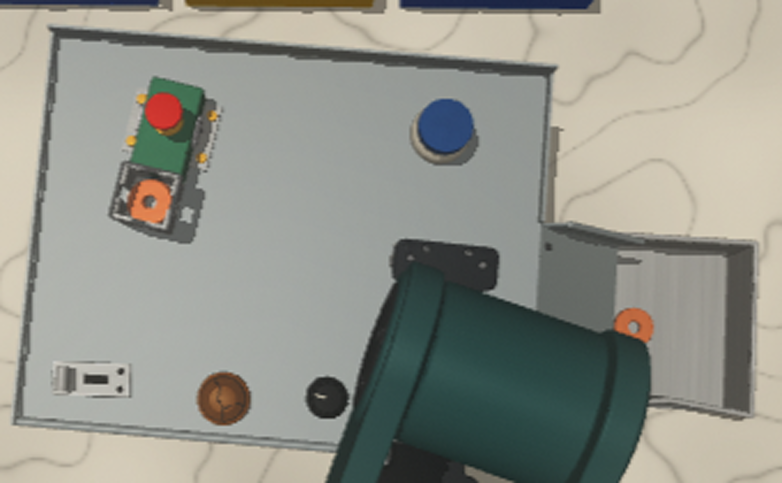

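The washer lies flat on the bin floor, with its top at z=0.011. The plunger is up and three washers remain, with the stack top at 0.197, one washer lower than before. Handing in.

```bash
python3 -c "
from bench import workorder
print(workorder.close_job())"
```

```text
the job is handed in; nothing more can be done
None
```

The washer is in the tin bin and the job is handed in, finished at about 12 s of the 51 s allowed. I pressed the plunger once; the first push stopped about 5 mm short because the arm gave, so I went on until it sat on its stop (17 N). I then let it up. One washer came out flat at (0.524, 0.146), and I pushed it along the shelf with the slightly opened fingertips until it went over the chute edge and slid down by itself.

**Last checks, from the top camera:**
- **Washer:** it lies flat on the bin floor, with its top at z = 0.011 m. It is about 16 mm from the bin's centre along y, a rough estimate.
- **Feeder:** the plunger cap is back at 0.251 m. The stack is one washer lower (top 0.205 → 0.197 m) and still on the magazine axis.
- **Loose things:** the lens, jar and one knob measured within 1 mm of their start positions.
- **By eye only:** I judged the latch, wrench and second knob from the pictures. In the last view the arm hid the second knob, but the view before showed it in place.

**Other failures:** the first two move calls were refused for missing keys, and the arm did not move.

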